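# Load a framed photomask into the nest of a mask loading jig

## Robot

A 6-joint arm with a two-finger parallel gripper is mounted at the origin on a cart in front of the work surface, level with it; the furniture and walls round the work are solid. World frame = base frame: x ahead of the robot, y to its left, z up, the work surface at z = 0. Lengths are in m, angles in rad, forces in N, time in s.
With the tool pointing down it reaches from about 0.35 to 0.975 m from the base axis. Payload 4.9 kg.
Tool frame: the origin (TCP) lies at the very end of the fingers, on their centre line; the grasp point (between the pads) lies 19 mm behind it; z points along the fingers, y is the line along which they close (so a half turn about z gives the same grasp; the last joint's range is limited). The gripper opens to 85 mm and grips with 20 to 120 N. Pads are 22 mm wide; open, the fingers measure 114 mm over their backs; the gripper's body (76 mm by 85 mm) begins 54 mm behind the grasp point. The pads swing forward as they close: fully open they stand 13 mm farther back than shut.
Start: joints at [1.007, 0.053, 1.613, -0, 1.476, -0.119], TCP at [0.269, 0.564, 0.231] pointing down, gripper open.
Joint ranges: [-3.01, 3.01], [-1.01, 2.22], [0.06, 2.58], [-1.02, 4.17], [0.09, 2.62], [-3.14, 3.14]. Speed limits (rad/s): [2.57, 2.57, 3.14, 3.14, 3.14, 3.14].

## Interface

Orientations are given as a rotation vector (axis times angle).
In Python, from station import ctrl, imaging gives the robot as it stands.
- The arm moves only by the tool play_rows, never from a script. Its argument "series" is a list of rows, each a list of 3 entries, a list of its own where there are three numbers: the opening, from 0 (shut) to 1 (fully open), then the shift along the tool's x, y, z each as a share of 0.05 m, from -1 to 1, then the turn, a rotation vector about the tool's x, y, z each as a share of 8 degrees, from -1 to 1. In form: [[grip, [dx, dy, dz], [ax, ay, az]], ...]. A call has 1 to 8 rows; each row shifts and turns the commanded pose from where the row before left it, along the tool's axes as they then stand; what a row does not reach is not made up. A row lasts 1/8 s, in which the tool goes at most 62.5 mm and 10.7 degrees, less where a joint would pass 70% of its speed; a pose out of reach is approached as far as the arm can. A call with a number of a shift or a turn outside -1 to 1 is refused whole. A call with a gripper value outside its range is refused whole. The fingers move at their own pace and stop on an object; "force" is the grip in N (left out, the last holds). Time passes only in rows, so rows that do not move let the fingers close. It gives the time, the measured TCP pose, the force, the opening and the grip force at its end, in the units of the state.
- ctrl.get_obs(): the state, without advancing time (a new reading comes with each control period).
- imaging.get_image(name): name is "scene" or "top"; returns a dict with "color" (480x640x3 uint8, blue, green, red), "fx", "fy", "cx", "cy" (pixels), "extrinsics" (4x4, takes a point from world to camera coordinates). Camera axes: x right, y down, z forward; pixel columns grow to the right and rows downward; lengths in m; the calibration is good to about 2 mm. A picture is of the moment at which its call begins. There is no depth.
- ctrl.finish_job(): hands the job in; it is judged then, once.
The state is a dict: "t": time; "q": joint angles; "dq": joint speeds; "effort": joint torques, N m; "tool_pos": TCP position; "tool_rot": TCP orientation; "contact_force": force on the tool from outside, world axes, zero at the start; "wrist_torque": the same for the moment, N m; "opening": finger opening in m; "grip_force": force on a finger pad.
Only numpy, scipy, OpenCV 4.12 (cv2) and the standard library are available. Lean on these libraries where they do the work, as an engineer would, in place of code of your own. Each camera call takes 0.05 s, during which the arm holds its last target. There are 200 camera calls.

## Task

Load the framed photomask into the loading jig: with its handle on the catch side, slip its front edge under the fixed retaining lip until it meets the stop, then swing the other end down and press until the sprung catch snaps over its rear edge and the frame lies flat and locked in the nest. The mask is quartz, so work gently: a light push against the stop and only as much pressure as the catch needs. Leave the beaker and the glass dish where they stand.

Things in the scene. Friction and masses are not known exactly. Their poses are not given: they have to be found in the camera images.
- handle (a point): Centre of the black bridge handle of the framed photomask; axes as the frame's (x to its front edge, z up). Handle bar: 12 mm along x, 76 mm along y, 14 mm high, posts beyond 28 mm either side, open for 25 mm beneath. The point is 39 mm above the frame's underside, 60 mm behind the front edge, 36 mm ahead of the rear edge. Grasp the bar across its 12 mm. It starts on a fixed white mat 2 mm thick.
- front_edge (a point): Middle of the lower front edge of the blue frame, the edge that goes under the lip; axes as the frame's. The frame is a plate 96 x 76 x 7 mm (x, y, z) with a clear mask in it, about 180 g, 46 mm high with its handle.
- jig: Loading jig fixed on the table: dark base 200 x 124 mm, origin on the table under its middle, x from catch end to lip end, z up. On it an aluminium nest is clamped on a slide along x, anywhere up to 12 mm either way from centre. That offset is NOT reported: find the stop by feel or by eye. Clamped firmly: it does not give. Nothing of jig and nest stands more than 36 mm above the table.
- stop_centred (a point): Foot of the stop face where it would be with the nest centred: 48 mm along x from the jig's origin, 16 mm up, level with the flat seat. The lip, 86 mm wide, overhangs the seat by 7 mm before the stop; the gap under it is 8.5 mm at the stop, flaring to 10.4 mm at its tip, so the 7 mm frame goes in tilted, front edge down, by up to about 15 degrees. The real stop is within 12 mm of this point in x.
- seat_centred (a point): Middle of the seat with the nest centred, 16 mm above the table; the seated frame's middle comes within 2 mm of it plus the nest's offset. Four steel dowels 9 mm high with tapered tops guide the frame's sides, 2.5 mm play each side. The seat has a window from 44 mm behind to 40 mm ahead of this point, 54 mm wide. Between stop and catch the 96 mm frame has 1.5 mm of play.
- catch (a joint): Sprung steel bolt at the -x end of the nest: 0 = fully forward (locked), 0.008 m = pushed right back. Its nose overhangs a seated frame's rear edge by 2.5 to 4 mm, 8 mm above the seat; a steep ramp above it ends 16 mm above the seat. A rear edge pressed on the ramp drives it back 3 mm, then it snaps forward over the frame. Spring 2.5 N plus 0.3 N per mm; it takes about 4 to 12 N down on the handle.
- beaker: Clear glass beaker, 54 mm wide, 68 mm high, origin under its middle; leave alone.
- petri_dish: Low glass dish, 61 mm wide, 14 mm high, origin under its middle; leave alone.
- service_post: Fixed upright post, 80 x 80 mm and 1.76 m high, on a 128 mm square foot plate, origin on the table at its middle, axes as the table's. It never moves; swing the arm past it drawn in.
Not all that is in view belongs to the job. Leave any yellow look-alike of the part that bears handle alone.

How it is judged:
On the way, in this order (a step that is already met when the one before it is completed fails the run):
1. the front edge is down at the lip end of the nest while the frame is still tilted, rear end up (x of front_edge in the frame of jig between 0.03 and 0.062 m and z of front_edge in the frame of jig below 0.0215 m and angle between the z axis of handle and the z axis of jig, either way round above 0.1 rad), for 0.1 s.
2. the frame's rear end pushes the catch back (value of joint catch above 0.0015 m).
At the end, for the whole second after the job is handed in: The frame lies flat in the nest (within 1.5 degrees; handle centre 55 mm above the table within 2 mm and within 5 mm of the jig's middle line), its front edge under the lip and the handle on the catch side, the catch forward over its rear edge (within 1.5 mm), released and at rest (value of joint catch below 0.0015 m and angle between the z axis of handle and the z axis of jig, either way round below 0.025 rad and z of handle in the frame of jig between 0.053 and 0.057 m and x of front_edge in the frame of jig between 0.033 and 0.063 m and y of handle in the frame of jig between -0.005 and 0.005 m and linear speed of mask_frame below 0.01 m/s); the robot touches nothing.
It fails at once if the mask frame is pressed on the jig with more than 25 N (contact force between mask_frame and jig above 25 N).
It fails at once if the beaker or the dish is displaced by more than 20 mm (distance of any of beaker, petri_dish from where it was at the start of the episode above 0.02 m).
It also fails if it takes over 67 s, if anything falls off the work surface, if the arm or the gripper's body presses on something with over 40 N, if the wrist force passes 120 N, or if a joint passes its speed limit or range.

## Working session

There is one attempt and no reset: what is moved stays moved. The work goes in short steps, Python scripts to look and compute and a tool call to move; the robot and the scene stay as the last step left them, time stands still between calls to the robot, and variables do not carry over. Pictures are saved under pics/ and viewed, at most 10 in all, crops included, and the job is handed in when it is done.

Besides the shell and the picture viewer there is one more tool, called after ">>>" as a command line: name --argument value ..., lists and objects as JSON in quotes. play_rows: Moves the arm, as the interface text tells. Shift numbers are shares of 0.05 m and turn numbers shares of 8 degrees, none past 1 either way. Its arguments: {"type":"object","properties":{"series":{"type":"array"},"force":{"type":"number"}},"required":["series"]}

```bash
mkdir -p pics
cat > h.py <<'E'
import numpy as np, cv2
from scipy.spatial.transform import Rotation as R
from station import ctrl, imaging
def snap(n,f):
    d=imaging.get_image(n); cv2.imwrite(f'pics/{f}.png',d['color']); np.savez(f'pics/{f}.npz',**d); return d
def load(f): return dict(np.load(f'pics/{f}.npz'))
def ray(d,u,v,z):
    E=np.array(d['extrinsics']);r=E[:3,:3].T; c=-r@E[:3,3]
    k=r@np.array([(u-d['cx'])/d['fx'],(v-d['cy'])/d['fy'],1]); return c+k*(z-c[2])/k[2]
def proj(d,p):
    E=np.array(d['extrinsics']);q=E[:3,:3]@np.array(p)+E[:3,3]; return q[0]/q[2]*d['fx']+d['cx'],q[1]/q[2]*d['fy']+d['cy']
def crop(f,u0,v0,u1,v1,s,o):
    im=cv2.imread(f'pics/{f}.png')[v0:v1,u0:u1]; cv2.imwrite(f'pics/{o}.png',cv2.resize(im,None,fx=s,fy=s,interpolation=cv2.INTER_CUBIC))
E
python3 - <<'E'
from h import *
for n in('top','scene'):
    d=snap(n,n+'0'); print(n,d['fx'],d['cx'],d['cy'],np.round(d['extrinsics'],3).tolist())
o=ctrl.get_obs(); print(o)
E
```

```text
top 462.5910396534413 315.87643062918403 241.68293885393427 [[-0.002, -1.0, -0.019, -0.354], [-0.985, 0.006, -0.174, 0.593], [0.174, 0.018, -0.985, 0.8], [0.0, 0.0, 0.0, 1.0]]
scene 506.45293567757824 319.0120251341749 237.37284459932016 [[-0.632, -0.775, 0.016, 0.086], [-0.451, 0.351, -0.82, 0.434], [0.63, -0.526, -0.572, 0.36], [0.0, 0.0, 0.0, 1.0]]
{'t': 0.1, 'q': array([ 1.00699434e+00,  5.33155716e-02,  1.61415957e+00, -3.89920662e-06,
        1.47599520e+00, -1.18976472e-01]), 'dq': array([ 5.96847737e-05, -2.91939250e-03, -1.73046639e-03,  5.58156336e-04,
        1.22676580e-03,  2.88852551e-04]), 'effort': array([ 2.13960616e-04, -3.94905424e+01, -3.71361923e+01, -7.20476964e-05,
        3.94961913e-03,  5.92079090e-06]), 'tool_pos': array([0.26862172, 0.56370484, 0.2301689 ]), 'tool_rot': array([-6.92845081e-01, -3.06359851e+00,  2.78073877e-03]), 'contact_force': array([0.04915581, 0.04057522, 0.18254659]), 'wrist_torque': array([ 0.04335792,  0.00810458, -0.00650702]), 'grip_force': 0.0, 'opening': 0.08558708678291267}
```

View pics/top0.png

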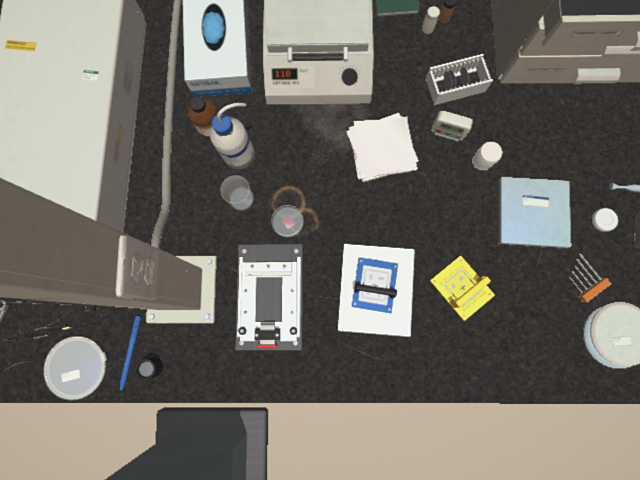

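View pics/scene0.png

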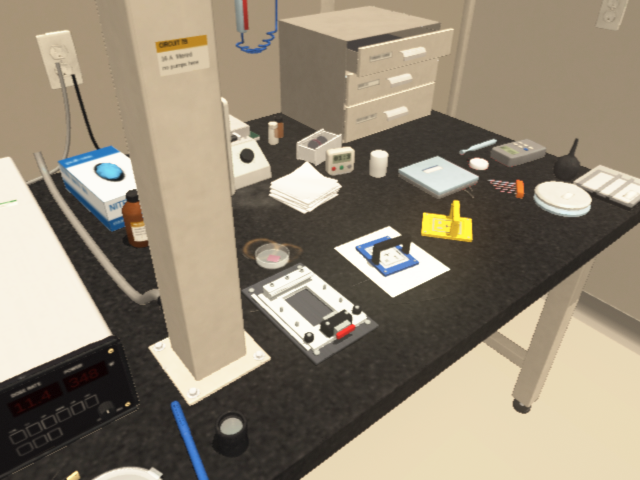

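Candidates for the part: the blue frame with black handle at top (376,288) on the white mat, the yellow look-alike at (463,288), and the pale-blue box at (535,212). I choose the blue one. The jig is at (269,297), with its red catch end at the bottom and the lip end at the top.

Run:
```python
from h import *
crop('top0',228,236,308,356,5,'cj'); crop('top0',330,236,420,341,5,'cf')
a=cv2.imread('pics/cj.png');b=cv2.imread('pics/cf.png'); H=600
b=cv2.copyMakeBorder(b,0,H-b.shape[0],0,0,cv2.BORDER_CONSTANT); im=np.hstack([a[:H],b])[:,:850]; cv2.imwrite('pics/c1.png',im[:, :800]); print(im.shape)
d=load('top0')
for n,u,v,z in [('jig TL',237,244,.0),('jTR',302,244,0),('jBL',235,350,0),('jBR',302,350,0),('hL',357,288,.048),('hR',394,294,.048),('post',175,290,0),('foot BL',147,323,0),('footBR',216,322,0),('beaker',237,205,0),('dish',288,222,0),('yellow',463,288,0)]: print(n,ray(d,u,v,z).round(4))
```

```text
(600, 850, 3)
jig TL [ 0.5969 -0.2016  0.    ]
jTR [ 0.5961 -0.3282  0.    ]
jBL [ 0.3956 -0.2034  0.    ]
jBR [ 0.3954 -0.3288  0.    ]
hL [ 0.5069 -0.43    0.048 ]
hR [ 0.4959 -0.4961  0.048 ]
post [ 0.508  -0.0847  0.    ]
foot BL [ 0.4458 -0.0345  0.    ]
footBR [ 0.4473 -0.1658  0.    ]
beaker [ 0.6751 -0.1995  0.    ]
dish [ 0.64   -0.3007  0.    ]
yellow [ 0.5097 -0.6341  0.    ]
```

View pics/c1.png

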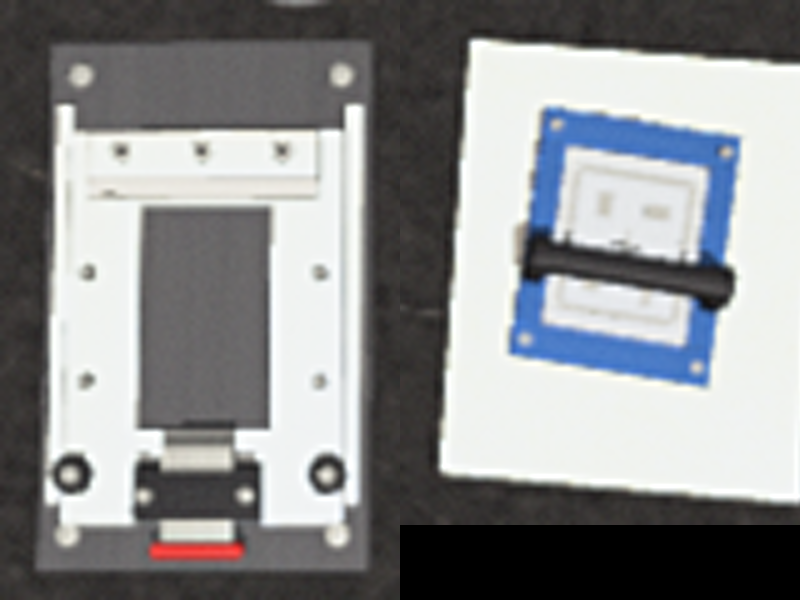

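The crop shows the blue frame, turned slightly clockwise, with the handle nearer its lower (robot-side) edge. The jig has its lip at the top, window edges at crop y=207 and 428, and its catch at the bottom.

Run:
```python
from h import *
d=load('top0')
J=lambda x,y,z:ray(d,228+x/5,236+y/5,z)
F=lambda x,y,z:ray(d,330+(x-400)/5,236+y/5,z)
c=[J(50,44,.006),J(373,41,.006),J(370,570,.006),J(36,570,.006)]
c0=sum(c)/4; print('jig',c0, [np.linalg.norm(c[i]-c[i-1]).round(4) for i in range(4)], 'yaw',np.degrees([np.arctan2(*(c[0]-c[3])[1::-1]),np.arctan2(*(c[1]-c[2])[1::-1])]))
w=[J(142,207,.016),J(271,207,.016),J(268,428,.016),J(138,428,.016)]
for p in w: print('win',p)
dw=[J(89,272,.025),J(320,272,.025),J(87,380,.025),J(320,380,.025)]
print('dowel',np.array(dw).round(4).tolist(), 'lip tip',J(88,197,.03),J(318,197,.03))
print('screws',*[J(x,y,.01) for x,y in((80,76),(341,76),(66,535),(337,535))])
f=[F(545,106,.009),F(741,136,.009),F(708,387,.009),F(509,352,.009)]
m=sum(f)/4; print('frame',m,[np.linalg.norm(f[i]-f[i-1]).round(4) for i in range(4)],np.degrees([np.arctan2(*(f[0]-f[3])[1::-1]),np.arctan2(*(f[1]-f[2])[1::-1]),np.arctan2(*(f[0]-f[1])[1::-1])-np.pi/2]))
for z in(.041,.048): print('handle ends',F(535,253,z),F(722,283,z))
T=R.from_rotvec(ctrl.get_obs()['tool_rot']).as_matrix();print(T.round(3))
```

```text
jig [ 0.4951682  -0.26710207  0.006     ] [np.float64(0.1983), np.float64(0.1249), np.float64(0.1989), np.float64(0.1242)] yaw [ 0.03498269 -0.1739541 ]
win [ 0.52996514 -0.24314293  0.016     ]
win [ 0.52975697 -0.29187398  0.016     ]
win [ 0.44770252 -0.29160095  0.016     ]
win [ 0.44782362 -0.2432964   0.016     ]
dowel [[0.505, -0.2252, 0.025], [0.5046, -0.3111, 0.025], [0.4653, -0.2254, 0.025], [0.465, -0.3114, 0.025]] lip tip [ 0.53239213 -0.22502014  0.03      ] [ 0.53201972 -0.31057409  0.03      ]
screws [ 0.58102974 -0.2173951   0.01      ] [ 0.58049375 -0.31765803  0.01      ] [ 0.40881325 -0.216436    0.01      ] [ 0.40864493 -0.31703016  0.01      ]
frame [ 0.51567863 -0.46700145  0.009     ] [np.float64(0.0942), np.float64(0.0751), np.float64(0.0955), np.float64(0.0751)] [-9.28531198 -9.28777776 -9.10747611]
handle ends [ 0.50995857 -0.43052     0.041     ] [ 0.49884691 -0.49795952  0.041     ]
handle ends [ 0.50941338 -0.43002921  0.048     ] [ 0.49839392 -0.4969091   0.048     ]
[[-0.903  0.43  -0.001]
 [ 0.43   0.903 -0.002]
 [ 0.    -0.002 -1.   ]]
```

```bash
cat >> h.py <<'E'
def Rt(a,p=0): # tool down, tool y at azimuth a (deg), then pitched p deg about world y-like handle axis (front down)
    a=np.radians(a); y=np.array([np.cos(a),np.sin(a),0]); z=np.array([0,0,-1.]); x=np.cross(y,z)
    B=np.column_stack([x,y,z]); return R.from_rotvec(np.radians(p)*x)*R.from_matrix(B)  # x is ~+y world
def plan(wps,grip,step=.048,deg=7.5,pose=None):
    "wps: (pos,R); prints rows in tool axes"
    if pose is None: o=ctrl.get_obs(); pose=(o['tool_pos'],R.from_rotvec(o['tool_rot']))
    p,r=np.array(pose[0]),pose[1]; rows=[]
    for P,Q in wps:
        P=np.array(P); n=max(1,int(np.ceil(max(np.linalg.norm(P-p)/step,np.degrees((r.inv()*Q).magnitude())/deg))))
        p0,r0=p,r
        for i in range(1,n+1):
            tp=p0+(P-p0)*i/n; tr=r0*R.from_rotvec((r0.inv()*Q).as_rotvec()*i/n)
            s=np.round(r.inv().apply(tp-p)/.05,2); t=np.round(np.degrees((r.inv()*tr).as_rotvec())/8,2)
            p=p+r.apply(s*.05); r=r*R.from_rotvec(np.radians(t*8)); rows.append([grip,s.tolist(),t.tolist()])
    for k in range(0,len(rows),8): print(str(rows[k:k+8]).replace(' ','').replace('-0.0,','0,').replace('-0.0]','0]'))
    print(len(rows),'end',p.round(4)); return p,r
E
python3 - <<'E'
from h import *
c=lambda r,az,z:np.array([r*np.cos(np.radians(az)),r*np.sin(np.radians(az)),z])
w=[(c(.37,64.5,.26),Rt(64.5))]+[(c(.37,az,.26),Rt(az)) for az in np.arange(58,-43,-6.6)]
w+=[([.504,-.4645,.13],Rt(-9.2))]
plan(w,.4)
E
```

```text
[[0.4,[0,-0.85,-0.1],[0,0,0.0]],[0.4,[0,-0.85,-0.1],[0,0,0.0]],[0.4,[0,-0.84,-0.09],[-0.01,0,0.0]],[0.4,[0,-0.85,-0.1],[0.0,0,0.0]],[0.4,[0,-0.85,-0.1],[0,0,0.0]],[0.4,[0,-0.85,-0.1],[0,0,0.0]],[0.4,[-0.84,-0.05,0],[0,0,0.81]],[0.4,[-0.85,-0.05,0],[0,0,0.83]]]
[[0.4,[-0.85,-0.05,0],[0,0,0.82]],[0.4,[-0.85,-0.04,0],[0,0,0.83]],[0.4,[-0.85,-0.05,0],[0,0.0,0.82]],[0.4,[-0.85,-0.05,0],[0,0.0,0.83]],[0.4,[-0.85,-0.05,0],[0,0.0,0.82]],[0.4,[-0.85,-0.05,0],[0,0.0,0.83]],[0.4,[-0.86,-0.05,0],[0,0.0,0.82]],[0.4,[-0.85,-0.05,0],[0,0.0,0.83]]]
[[0.4,[-0.85,-0.05,0.0],[0,0.0,0.82]],[0.4,[-0.85,-0.05,0.0],[0,0.0,0.83]],[0.4,[-0.85,-0.05,0.0],[0,0.0,0.82]],[0.4,[-0.85,-0.05,0.0],[0,0.0,0.83]],[0.4,[-0.85,-0.05,0.0],[0,0.0,0.82]],[0.4,[-0.85,-0.05,0.0],[0,0.0,0.83]],[0.4,[-0.05,0.79,0.33],[0,0.0,-0.5]],[0.4,[-0.1,0.78,0.32],[0,0.0,-0.49]]]
[[0.4,[-0.16,0.77,0.33],[0,0.0,-0.5]],[0.4,[-0.21,0.77,0.32],[0,0.0,-0.5]],[0.4,[-0.26,0.74,0.33],[0,0.0,-0.49]],[0.4,[-0.32,0.72,0.32],[0,0.0,-0.5]],[0.4,[-0.36,0.71,0.33],[0,0.0,-0.5]],[0.4,[-0.41,0.67,0.32],[0,0.0,-0.5]]]
30 end [ 0.5041 -0.4643  0.1301]
```

>>> play_rows --series '[[0.4, [0, -0.85, -0.1], [0, 0, 0]], [0.4, [0, -0.85, -0.1], [0, 0, 0]], [0.4, [0, -0.84, -0.09], [-0.01, 0, 0]], [0.4, [0, -0.85, -0.1], [0, 0, 0]], [0.4, [0, -0.85, -0.1], [0, 0, 0]], [0.4, [0, -0.85, -0.1], [0, 0, 0]], [0.4, [-0.84, -0.05, 0], [0, 0, 0.81]], [0.4, [-0.85, -0.05, 0], [0, 0, 0.83]]]'

```text
t: 1.1
tool_pos: [0.2312, 0.2887, 0.2606]
tool_rot: [1.041, 2.963, 0.004]
contact_force: [-0.6, 0.5, 0.9]
opening: 0.0345
grip_force: 0.0
```

>>> play_rows --series '[[0.4, [-0.85, -0.05, 0], [0, 0, 0.82]], [0.4, [-0.85, -0.04, 0], [0, 0, 0.83]], [0.4, [-0.85, -0.05, 0], [0, 0, 0.82]], [0.4, [-0.85, -0.05, 0], [0, 0, 0.83]], [0.4, [-0.85, -0.05, 0], [0, 0, 0.82]], [0.4, [-0.85, -0.05, 0], [0, 0, 0.83]], [0.4, [0, 0, 0], [0, 0, 0]]]'

```text
t: 1.98
tool_pos: [0.3626, 0.0743, 0.2599]
tool_rot: [-1.987, -2.432, -0.001]
contact_force: [-0.3, 0.7, 0.0]
opening: 0.0342
grip_force: 0.0
```

>>> play_rows --series '[[0.4, [-0.86, -0.05, 0], [0, 0, 0.82]], [0.4, [-0.85, -0.05, 0], [0, 0, 0.83]], [0.4, [-0.85, -0.05, 0], [0, 0, 0.82]], [0.4, [-0.85, -0.05, 0], [0, 0, 0.83]], [0.4, [-0.85, -0.05, 0], [0, 0, 0.82]], [0.4, [-0.85, -0.05, 0], [0, 0, 0.83]], [0.4, [-0.85, -0.05, 0], [0, 0, 0.82]], [0.4, [-0.85, -0.05, 0], [0, 0, 0.83]]]'

```text
t: 2.98
tool_pos: [0.2791, -0.2424, 0.2597]
tool_rot: [-2.858, -1.301, -0.002]
contact_force: [0.9, -0.8, 0.1]
opening: 0.0341
grip_force: 0.0
```

>>> play_rows --series '[[1, [-0.05, 0.79, 0.33], [0, 0, -0.5]], [1, [-0.1, 0.78, 0.32], [0, 0, -0.49]], [1, [-0.16, 0.77, 0.33], [0, 0, -0.5]], [1, [-0.21, 0.77, 0.32], [0, 0, -0.5]], [1, [-0.26, 0.74, 0.33], [0, 0, -0.49]], [1, [-0.32, 0.72, 0.32], [0, 0, -0.5]], [1, [-0.36, 0.71, 0.33], [0, 0, -0.5]], [1, [-0.41, 0.67, 0.32], [0, 0, -0.5]]]'

```text
t: 3.98
tool_pos: [0.5065, -0.4629, 0.1286]
tool_rot: [-2.386, -2.042, -0.003]
contact_force: [0.4, 0.6, 0.8]
opening: 0.0853
grip_force: 0.0
```

Run:
```python
from h import *
o=ctrl.get_obs();print(o['t'],o['tool_pos'],o['contact_force'],o['opening'])
d=snap('scene','s1')
print('pred bar ends',proj(d,[.5094,-.4270,.048]),proj(d,[.498,-.502,.048]), 'tcp',proj(d,o['tool_pos']))
crop('s1',290,150,490,300,4,'s1c')
plan([([.504,-.4645,.03],Rt(-9.2)),([.504,-.4645,.022],Rt(-9.2))],.7)
```

```text
3.975 [ 0.50651613 -0.46292404  0.12857848] [0.44173291 0.55855829 0.81856602] 0.08526386326714287
pred bar ends (np.float64(374.3406255447928), np.float64(245.66780644523837)) (np.float64(408.7213991302761), np.float64(233.57805546058398)) tcp (np.float64(394.6803533854306), np.float64(199.76715839781116))
[[0.7,[-0.01,-0.04,0.95],[0,-0.01,0.02]],[0.7,[-0.01,-0.03,0.95],[-0.01,-0.01,0.03]],[0.7,[0.0,0,0.16],[0.0,0,0]]]
3 end [ 0.5042 -0.4647  0.0218]
```

View pics/s1c.png

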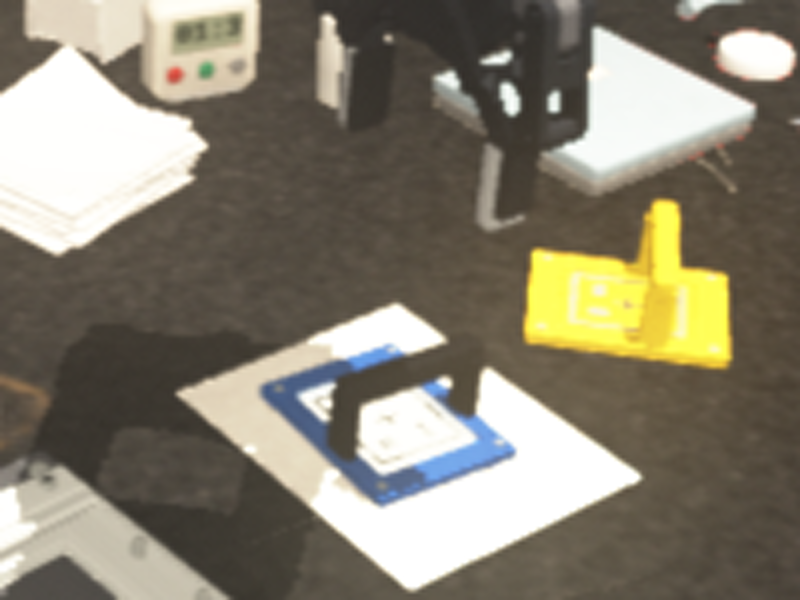

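The crop shows the blue frame with its black bar from (333,382) to (485,345), which matches the prediction. The gripper is open above it.

>>> play_rows --series '[[0.7, [0, 0, 0.95], [0, 0, 0]], [0.7, [0, 0, 0.95], [0, 0, 0]], [0.7, [0, 0, 0], [0, 0, 0]], [0.7, [0, 0, 0], [0, 0, 0]]]'

```text
t: 4.53
tool_pos: [0.5057, -0.4636, 0.0365]
tool_rot: [2.39, 2.037, 0.002]
contact_force: [-0.3, -0.6, 0.4]
opening: 0.0596
grip_force: 0.0
```

Run:
```python
from h import *
o=ctrl.get_obs();print(o['tool_pos'],o['contact_force'],o['opening'])
plan([([.504,-.4645,.022],Rt(-9.2))],.7)
```

```text
[ 0.50573864 -0.46357887  0.03653394] [-0.29703831 -0.64602534  0.37395952] 0.05956262513751839
[[0.7,[-0.02,-0.03,0.29],[0.01,0,0.01]]]
1 end [ 0.5041 -0.4643  0.022 ]
```

>>> play_rows --series '[[0.7, [-0.02, -0.03, 0.29], [0.01, 0, 0.01]], [0.7, [0, 0, 0], [0, 0, 0]], [0, [0, 0, 0], [0, 0, 0]], [0, [0, 0, 0], [0, 0, 0]], [0, [0, 0, 0], [0, 0, 0]], [0, [0, 0, 0], [0, 0, 0]], [0, [0, 0, 0], [0, 0, 0]], [0, [0, 0, 0], [0, 0, 0]]]' --force 60

```text
t: 5.52
tool_pos: [0.5032, -0.4647, 0.021]
tool_rot: [-2.393, -2.035, -0.0]
contact_force: [0.6, -0.2, 3.9]
opening: 0.0108
grip_force: 59.2
```

Run:
```python
from h import *
o=ctrl.get_obs();print(o['tool_pos'],o['contact_force'],o['opening'],o['grip_force'])
# lift, then move to above jig level attitude then tilt
plan([(o['tool_pos']+[0,0,.12],Rt(-9.2)),([.46,-.2676,.15],Rt(0,12))],0)
```

```text
[ 0.50320839 -0.46469241  0.0209625 ] [ 0.61470418 -0.17541897  3.89993404] 0.010772290092866553 59.1857385635376
[[0,[0.0,0,-0.8],[0,0,0]],[0,[0.0,0,-0.8],[0,0,0]],[0,[0.0,0,-0.8],[0,0,-0.01]],[0,[0.75,-0.3,-0.04],[0.3,-0.02,-0.23]],[0,[0.76,-0.27,-0.02],[0.3,-0.03,-0.23]],[0,[0.77,-0.25,-0.02],[0.3,-0.02,-0.22]],[0,[0.78,-0.23,-0.01],[0.3,-0.03,-0.23]],[0,[0.78,-0.2,0],[0.3,-0.02,-0.23]]]
8 end [ 0.4599 -0.2675  0.1498]
```

>>> play_rows --series '[[0, [0, 0, -0.8], [0, 0, 0]], [0, [0, 0, -0.8], [0, 0, 0]], [0, [0, 0, -0.8], [0, 0, 0]], [0, [0.75, -0.3, -0.04], [0.3, -0.02, -0.23]], [0, [0.76, -0.27, -0.02], [0.3, -0.03, -0.23]], [0, [0.77, -0.25, -0.02], [0.3, -0.02, -0.22]], [0, [0.78, -0.23, -0.01], [0.3, -0.03, -0.23]], [0, [0.78, -0.2, 0], [0.3, -0.02, -0.23]]]'

```text
t: 6.52
tool_pos: [0.4589, -0.2654, 0.1481]
tool_rot: [-2.108, -2.107, 0.223]
contact_force: [0.9, 0.2, -1.7]
opening: 0.0107
grip_force: 58.8
```

>>> play_rows --series '[[0, [0, 0, 0], [0, 0, 0]], [0, [0, 0, 0], [0, 0, 0]], [0, [0, 0, 0], [0, 0, 0]]]'

```text
t: 6.9
tool_pos: [0.4598, -0.2679, 0.1491]
tool_rot: [-2.112, -2.107, 0.221]
contact_force: [-0.6, 0.0, -2.1]
opening: 0.0111
grip_force: 58.8
```

Run:
```python
from h import *
o=ctrl.get_obs();print(o['tool_pos'],R.from_rotvec(o['tool_rot']).as_matrix().round(3).tolist(),o['contact_force'],o['wrist_torque'],o['opening'],o['grip_force'])
d=snap('scene','s2');crop('s2',250,160,410,340,3.3,'s2c')
t=snap('top','t2');crop('t2',220,190,320,360,3.5,'t2c')
a=cv2.imread('pics/s2c.png');b=cv2.imread('pics/t2c.png');b=b[:594]; im=np.hstack([a[:594,:500],cv2.copyMakeBorder(b,0,594-b.shape[0],0,0,cv2.BORDER_CONSTANT)[:,:300]]);cv2.imwrite('pics/v2.png',im);print(im.shape)
```

```text
[ 0.45980288 -0.26791235  0.14908039] [[0.003, 0.978, -0.209], [1.0, -0.002, 0.002], [0.001, -0.209, -0.978]] [-0.61766032  0.0148742  -2.07823156] [-0.03589926 -0.14621476  0.03058558] 0.011130639735492748 58.82454693317413
(594, 800, 3)
```

View pics/v2.png

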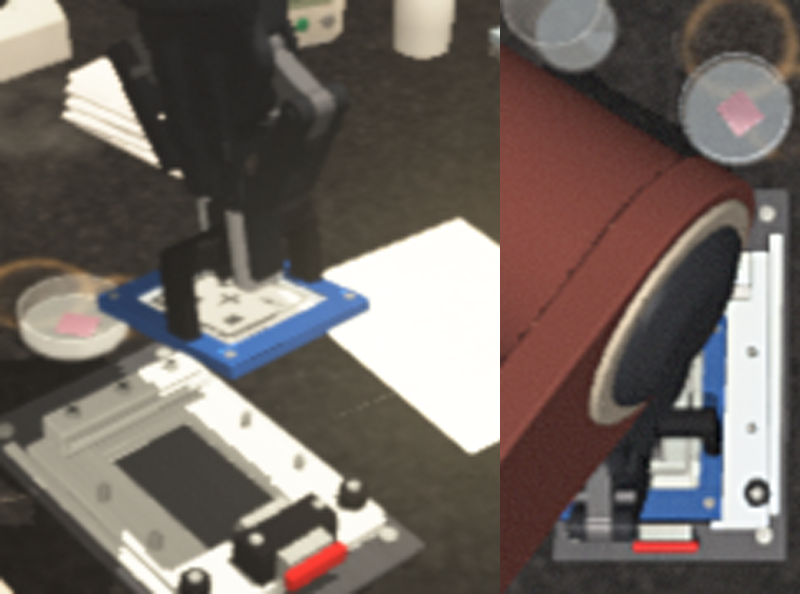

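The frame is held, front edge toward the lip. Visible corners in the crop: front-left (100,300), rear-left (237,372) and rear-right (368,298).

```bash
cat >> h.py <<'E'
HT=np.array([0,0,-.020])  # handle point in tool frame
def frame_pt(pos,r,f):   # f in handle axes (x front,y left,z up); handle x=tool y, handle y=tool x
    return pos+r.apply(HT+np.array([f[1],f[0],-f[2]]))
def tcp_for_edge(edge,a,p): # TCP so that front_edge is at 'edge'
    r=Rt(a,p); return np.array(edge)-frame_pt(np.zeros(3),r,[.060,0,-.039])
E
python3 - <<'E'
from h import *
o=ctrl.get_obs();d=load('s2');r=R.from_rotvec(o['tool_rot'])
for n,f in dict(FL=[.06,.038,-.032],FR=[.06,-.038,-.032],RL=[-.036,.038,-.032],RR=[-.036,-.038,-.032]).items():
    u,v=proj(d,frame_pt(o['tool_pos'],r,f)); print(n,round((u-250)*3.3),round((v-160)*3.3))
print('edge',frame_pt(o['tool_pos'],r,[.06,0,-.039]))
S=np.array([.5388,-.2676,.016])
for e in ([-.020,0,.030],[-.013,0,.004]): print(e,tcp_for_edge(S+e,0,12))
plan([(tcp_for_edge(S+[-.022,0,.03],0,12),Rt(0,12))],0)
E
```

```text
FL 92 295
FR 226 236
RL 227 364
RR 367 295
edge [ 0.51451513 -0.26805409  0.11809939]
[-0.02, 0, 0.03] [ 0.46406147 -0.2676      0.07705951]
[-0.013, 0, 0.004] [ 0.47106147 -0.2676      0.05105951]
[[0,[0.0,0.17,0.7],[0,-0.01,-0.01]],[0,[0.01,0.18,0.7],[-0.01,0,-0.01]]]
2 end [ 0.4623 -0.2674  0.0771]
```

Run:
```python
from h import *
o=ctrl.get_obs();d=load('t2');r=R.from_rotvec(o['tool_rot'])
for n,f in dict(FR=[.06,-.038,-.032],RR=[-.036,-.038,-.032],RRlow=[-.036,-.038,-.039],hR=[0,-.038,.007]).items():
    u,v=proj(d,frame_pt(o['tool_pos'],r,f)); print(n,round((u-220)*3.5+500),round((v-190)*3.5))
```

```text
FR 727 313
RR 720 518
RRlow 722 520
hR 715 418
```

>>> play_rows --series '[[0, [0, 0.09, 0.35], [0, 0, 0]], [0, [0, 0.09, 0.35], [0, 0, 0]], [0, [0, 0.08, 0.35], [0, 0, 0]], [0, [0, 0.09, 0.35], [0, 0, 0]], [0, [0, 0, 0], [0, 0, 0]], [0, [0, 0, 0], [0, 0, 0]]]'

```text
t: 7.75
tool_pos: [0.4627, -0.2672, 0.0775]
tool_rot: [-2.111, -2.108, 0.221]
contact_force: [0.6, 0.0, -1.7]
opening: 0.0113
grip_force: 58.8
```

Run:
```python
from h import *
o=ctrl.get_obs();r=R.from_rotvec(o['tool_rot']);print(o['tool_pos'],o['contact_force'],o['wrist_torque'],frame_pt(o['tool_pos'],r,[.06,0,-.039]))
d=snap('scene','s3');crop('s3',240,230,400,350,5,'s3c')
S=np.array([.5388,-.2676,.016])
for n,f in dict(FL=[.06,.038,-.032],FR=[.06,-.038,-.032],RL=[-.036,.038,-.032],RR=[-.036,-.038,-.032]).items():
    u,v=proj(d,frame_pt(o['tool_pos'],r,f)); print(n,round((u-240)*5),round((v-230)*5))
plan([(tcp_for_edge(S+[-.013,0,.005],0,12),Rt(0,12))],0)
```

```text
[ 0.46269031 -0.26720168  0.0775072 ] [ 5.98936744e-01  1.11601079e-03 -1.69663793e+00] [-0.03915894 -0.18635885 -0.00239159] [ 0.5174016  -0.26724806  0.04639978]
FL 189 282
FR 382 188
RL 382 400
RR 583 290
[[0,[0,0.27,0.47],[0,-0.01,-0.01]]]
1 end [ 0.4713 -0.2674  0.0522]
```

View pics/s3c.png

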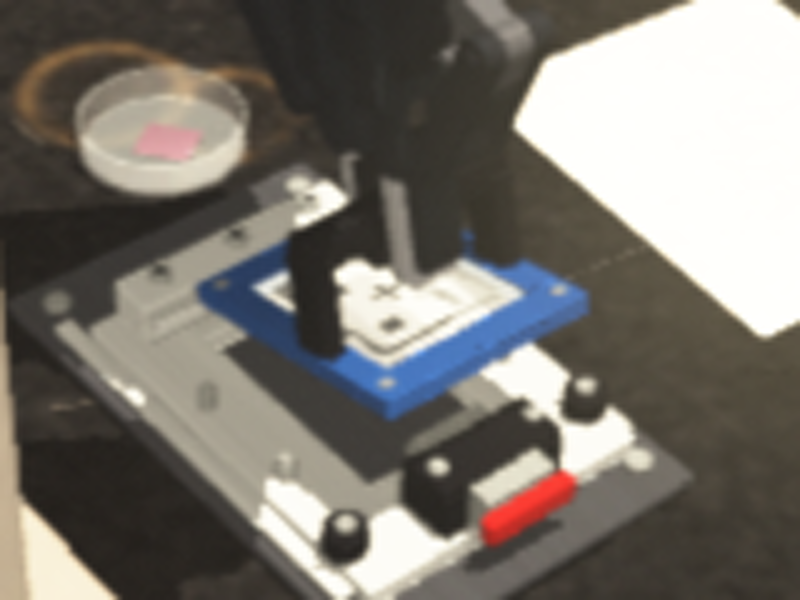

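The frame is over the nest, front edge facing the lip. Its corners at (198,285), (388,406) and (588,291) agree with the prediction to about 1 px in the original image.

Run:
```python
from h import *
d=load('s3');S=np.array([.5388,-.2676,.016])
for n,p in dict(baseRR=[.395,-.3294,.006],win_RL=[.4468,-.2406,.016],dowL1=[.505,-.2252,.025],dowL2=[.4652,-.2254,.025],screwRR=[.4087,-.3174,.01],FLscrew=[.5808,-.2174,.01]).items():
    u,v=proj(d,p); print(n,round((u-240)*5),round((v-230)*5))
plan([(tcp_for_edge(S+[-.011,0,.010],0,13.5),Rt(0,13.5)),(tcp_for_edge(S+[-.011,0,.004],0,13.5),Rt(0,13.5))],0,step=.012)
```

```text
baseRR 694 475
win_RL 364 485
dowL1 207 380
dowL2 286 451
screwRR 636 458
FLscrew 55 301
[[0,[0,0.15,0.17],[0.09,0,0]],[0,[0,0.15,0.16],[0.1,-0.01,-0.01]],[0,[0,0.03,0.12],[0,0.0,0.0]]]
3 end [ 0.4741 -0.2674  0.0525]
```

>>> play_rows --series '[[0, [0.02, 0.15, 0.17], [0.09, 0, 0]], [0, [0, 0.15, 0.16], [0.1, -0.01, -0.01]], [0, [0, 0.03, 0.12], [0, 0, 0]], [0, [0, 0, 0], [0, 0, 0]], [0, [0, 0, 0], [0, 0, 0]]]'

```text
t: 8.43
tool_pos: [0.4735, -0.2661, 0.0518]
tool_rot: [-2.095, -2.095, 0.249]
contact_force: [0.1, 0.8, -1.8]
opening: 0.0109
grip_force: 58.8
```

```bash
cat > st.py <<'E'
from h import *
o=ctrl.get_obs();r=R.from_rotvec(o['tool_rot']);m=r.as_matrix()
print('t',o['t'],'tcp',o['tool_pos'].round(4),'F',o['contact_force'].round(2),'M',o['wrist_torque'].round(3),'edge-S',((frame_pt(o['tool_pos'],r,[.06,0,-.039])-[.5388,-.2676,.016])*1e3).round(2),'pitch',np.degrees(np.arctan2(-m[2,1],-m[2,2])).round(2),'yaw',np.degrees(np.arctan2(m[1,1],m[0,1])).round(2),'unitmove fwd',r.inv().apply([1,0,0]).round(3),'grip',o['opening'],o['grip_force'])
E
python3 st.py
```

```text
t 8.425 tcp [ 0.4735 -0.2661  0.0518] F [ 0.09  0.77 -1.84] M [-0.009 -0.12  -0.005] edge-S [-11.43   1.54   3.18] pitch 13.59 yaw 0.01 unitmove fwd [-0.     0.972 -0.235] grip 0.010926892406254315 58.83954584598541
```

>>> play_rows --series '[[0, [-0.01, 0.005, 0.02], [0, 0, 0]], [0, [0, 0.005, 0.02], [0, 0, 0]], [0, [0, 0, 0], [0, 0, 0]]]'

```text
t: 8.8
tool_pos: [0.4735, -0.2665, 0.0497]
tool_rot: [-2.095, -2.095, 0.249]
contact_force: [0.6, -0.2, -0.9]
opening: 0.0113
grip_force: 58.8
```

>>> play_rows --series '[[0, [0, 0.002, 0.01], [0, 0, 0]], [0, [0, 0, 0], [0, 0, 0]]]'

```text
t: 9.05
tool_pos: [0.4735, -0.2665, 0.0491]
tool_rot: [-2.095, -2.095, 0.249]
contact_force: [-0.1, -0.8, -1.6]
opening: 0.0112
grip_force: 58.8
```

>>> play_rows --series '[[0, [0, 0.002, 0.01], [0, 0, 0]], [0, [0, 0, 0], [0, 0, 0]]]'

```text
t: 9.3
tool_pos: [0.4735, -0.2665, 0.0486]
tool_rot: [-2.095, -2.095, 0.249]
contact_force: [-0.8, 0.5, -2.4]
opening: 0.0111
grip_force: 58.8
```

```bash
python3 st.py
```

```text
t 9.3 tcp [ 0.4735 -0.2665  0.0486] F [-0.79  0.48 -2.45] M [-0.    -0.162 -0.021] edge-S [-11.47   1.14  -0.  ] pitch 13.6 yaw 0.02 unitmove fwd [-0.     0.972 -0.235] grip 0.011120023292762463 58.839508295059204
```

>>> play_rows --series '[[0, [0, 0.002, 0.01], [0, 0, 0]], [0, [0, 0, 0], [0, 0, 0]]]'

```text
t: 9.55
tool_pos: [0.4735, -0.2666, 0.0483]
tool_rot: [-2.095, -2.095, 0.249]
contact_force: [-1.0, 0.3, -0.1]
opening: 0.0112
grip_force: 59.0
```

>>> play_rows --series '[[0, [0, 0.002, 0.01], [0, 0, 0]], [0, [0, 0, 0], [0, 0, 0]]]'

```text
t: 9.8
tool_pos: [0.4734, -0.2666, 0.0481]
tool_rot: [-2.095, -2.095, 0.25]
contact_force: [-2.7, 1.2, 3.6]
opening: 0.0109
grip_force: 59.4
```

>>> play_rows --series '[[0, [0, 0.002, 0.01], [0, 0, 0]], [0, [0, 0, 0], [0, 0, 0]]]'

```text
t: 10.05
tool_pos: [0.4733, -0.2667, 0.0478]
tool_rot: [-2.095, -2.095, 0.25]
contact_force: [-4.0, 1.8, 6.3]
opening: 0.0112
grip_force: 59.7
```

```bash
python3 st.py
```

```text
t 10.05 tcp [ 0.4733 -0.2667  0.0478] F [-4.03  1.82  6.26] M [ 0.226  0.53  -0.021] edge-S [-11.69   0.96  -0.78] pitch 13.64 yaw 0.01 unitmove fwd [-0.     0.972 -0.236] grip 0.01123329443590886 59.70825433731079
```

>>> play_rows --series '[[0, [0, -0.01, -0.039], [0, 0, 0]], [0, [0, 0.039, -0.01], [0, 0, 0]], [0, [0, 0.039, -0.009], [0, 0, 0]], [0, [0, 0, 0], [0, 0, 0]], [0, [0, 0, 0], [0, 0, 0]]]'

```text
t: 10.68
tool_pos: [0.4774, -0.2665, 0.0489]
tool_rot: [-2.095, -2.095, 0.249]
contact_force: [0.6, -0.7, -2.1]
opening: 0.0112
grip_force: 58.9
```

```bash
python3 st.py
```

```text
t 10.675 tcp [ 0.4774 -0.2665  0.0489] F [ 0.62 -0.67 -2.11] M [ 0.028 -0.134  0.023] edge-S [-7.54  1.18  0.35] pitch 13.6 yaw 0.02 unitmove fwd [-0.     0.972 -0.235] grip 0.011224313487567824 58.85647773742676
```

>>> play_rows --series '[[0, [0, 0.02, -0.005], [0, 0, 0]], [0, [0, 0.02, -0.005], [0, 0, 0]], [0, [0, 0, 0], [0, 0, 0]]]'

```text
t: 11.05
tool_pos: [0.4796, -0.2666, 0.0492]
tool_rot: [-2.095, -2.096, 0.249]
contact_force: [-0.2, 0.8, -1.1]
opening: 0.0108
grip_force: 58.9
```

>>> play_rows --series '[[0, [0, 0.02, -0.005], [0, 0, 0]], [0, [0, 0, 0], [0, 0, 0]]]'

```text
t: 11.3
tool_pos: [0.4806, -0.2665, 0.0492]
tool_rot: [-2.095, -2.096, 0.249]
contact_force: [0.0, 0.2, -0.4]
opening: 0.0106
grip_force: 58.9
```

>>> play_rows --series '[[0, [0, 0.02, -0.005], [0, 0, 0]], [0, [0, 0, 0], [0, 0, 0]]]'

```text
t: 11.55
tool_pos: [0.4817, -0.2665, 0.0492]
tool_rot: [-2.095, -2.096, 0.249]
contact_force: [0.3, 0.8, -2.1]
opening: 0.0111
grip_force: 58.9
```

```bash
python3 st.py
```

```text
t 11.55 tcp [ 0.4817 -0.2665  0.0492] F [ 0.34  0.77 -2.14] M [-0.028 -0.247 -0.054] edge-S [-3.29  1.08  0.63] pitch 13.59 yaw 0.01 unitmove fwd [-0.     0.972 -0.235] grip 0.011131694843637433 58.85612189769745
```

>>> play_rows --series '[[0, [0, 0.02, 0], [0, 0, 0]], [0, [0, 0, 0], [0, 0, 0]]]'

```text
t: 11.8
tool_pos: [0.4826, -0.2665, 0.0489]
tool_rot: [-2.095, -2.095, 0.249]
contact_force: [-0.0, -0.3, -2.7]
opening: 0.0108
grip_force: 58.9
```

>>> play_rows --series '[[0, [0, 0.02, -0.004], [0, 0, 0]], [0, [0, 0, 0], [0, 0, 0]]]'

```text
t: 12.05
tool_pos: [0.4836, -0.2665, 0.0489]
tool_rot: [-2.095, -2.096, 0.249]
contact_force: [-0.3, -0.1, -2.2]
opening: 0.0112
grip_force: 58.9
```

```bash
python3 st.py
```

```text
t 12.05 tcp [ 0.4836 -0.2665  0.0489] F [-0.28 -0.08 -2.24] M [ 0.006 -0.169  0.025] edge-S [-1.3   1.07  0.34] pitch 13.59 yaw 0.01 unitmove fwd [-0.     0.972 -0.235] grip 0.011168045646172292 58.8555783033371
```

>>> play_rows --series '[[0, [0, 0.02, -0.005], [0, 0, 0]], [0, [0, 0, 0], [0, 0, 0]]]'

```text
t: 12.3
tool_pos: [0.4841, -0.2665, 0.0489]
tool_rot: [-2.094, -2.094, 0.25]
contact_force: [-3.3, -0.3, -0.3]
opening: 0.0112
grip_force: 59.0
```

>>> play_rows --series '[[0, [0, 0.02, -0.005], [0, 0, 0]], [0, [0, 0, 0], [0, 0, 0]]]'

```text
t: 12.55
tool_pos: [0.4843, -0.2664, 0.049]
tool_rot: [-2.093, -2.093, 0.252]
contact_force: [-6.3, 0.2, 1.4]
opening: 0.011
grip_force: 59.2
```

```bash
python3 st.py
```

```text
t 12.55 tcp [ 0.4843 -0.2664  0.049 ] F [-6.26  0.23  1.39] M [ 0.057  0.97  -0.056] edge-S [-0.79  1.18  0.18] pitch 13.81 yaw 0.01 unitmove fwd [ 0.     0.971 -0.239] grip 0.01098510297299014 59.20530617237091
```

```bash
cat > sw.py <<'E'
from h import *
import sys
S=np.array([.53935,-.2676,.0157])
y=-.2666
def wp(p,dx=-.0004,dz=.0004):
    e=S+[-.007*np.sin(np.radians(p))+dx,0,dz]; t=tcp_for_edge(e,0,p); t[1]=y; return t,Rt(0,p)
if __name__=='__main__':
    plan([wp(p) for p in (13.6,12.4,11.2,10,9,8,7,6,5,4,3,2,1,0)],0,pose=(np.array([.4856,-.2666,.0489]),Rt(0,13.59)))
E
python3 sw.py
```

```text
[[0,[0.0,-0.04,0.01],[0.0,0.0,0.0]],[0,[0.0,-0.01,0.03],[-0.15,0.0,0.0]],[0,[0.0,0,0.02],[-0.15,0.0,0.0]],[0,[0.0,-0.01,0.03],[-0.15,0.0,0.0]],[0,[0.0,0.0,0.02],[-0.12,0.0,0.0]],[0,[0.0,0,0.02],[-0.13,0.0,0.0]],[0,[0.0,-0.01,0.02],[-0.12,0.0,0.0]],[0,[0.0,0,0.02],[-0.13,0.0,0.0]]]
[[0,[0.0,-0.01,0.02],[-0.12,0.0,0.0]],[0,[0.0,0.0,0.02],[-0.13,0.0,0.0]],[0,[0.0,0,0.02],[-0.12,0.0,0.0]],[0,[0.0,-0.01,0.02],[-0.13,0.0,0.0]],[0,[0.0,0,0.03],[-0.12,0.0,0.0]],[0,[0.0,-0.01,0.02],[-0.13,0.0,0.0]]]
14 end [ 0.4787 -0.2666  0.0349]
```

>>> play_rows --series '[[0, [0, -0.04, 0.01], [0, 0, 0]], [0, [0, 0, 0], [0, 0, 0]], [0, [0, -0.01, 0.03], [-0.15, 0, 0]], [0, [0, 0, 0.02], [-0.15, 0, 0]], [0, [0, -0.01, 0.03], [-0.15, 0, 0]], [0, [0, 0, 0], [0, 0, 0]]]'

```text
t: 13.3
tool_pos: [0.4813, -0.2665, 0.0451]
tool_rot: [-2.13, -2.13, 0.185]
contact_force: [0.0, -0.1, -1.7]
opening: 0.011
grip_force: 58.9
```

```bash
python3 st.py
```

```text
t 13.3 tcp [ 0.4813 -0.2665  0.0451] F [ 0.03 -0.07 -1.66] M [-0.006 -0.114 -0.047] edge-S [-1.68  1.1   0.04] pitch 9.97 yaw -0.01 unitmove fwd [ 0.     0.985 -0.173] grip 0.011023448896537443 58.9240425825119
```

>>> play_rows --series '[[0, [0, 0, 0.02], [-0.12, 0, 0]], [0, [0, 0, 0.02], [-0.13, 0, 0]], [0, [0, 0, 0], [0, 0, 0]]]'

```text
t: 13.68
tool_pos: [0.4816, -0.2666, 0.0435]
tool_rot: [-2.15, -2.149, 0.149]
contact_force: [1.0, -0.0, -1.5]
opening: 0.0106
grip_force: 58.9
```

>>> play_rows --series '[[0, [0, -0.01, 0.02], [-0.12, 0, 0]], [0, [0, 0, 0], [0, 0, 0]]]'

```text
t: 13.92
tool_pos: [0.4814, -0.2668, 0.0431]
tool_rot: [-2.159, -2.159, 0.131]
contact_force: [2.3, 0.0, 1.4]
opening: 0.0108
grip_force: 59.5
```

```bash
python3 st.py
```

```text
t 13.925 tcp [ 0.4814 -0.2668  0.0431] F [2.28 0.04 1.35] M [ 0.157 -0.243 -0.044] edge-S [-0.12  0.8   0.98] pitch 6.92 yaw -0.01 unitmove fwd [ 0.     0.993 -0.12 ] grip 0.010829244793092626 59.4809889793396
```

>>> play_rows --series '[[0, [0, 0, 0.02], [-0.13, 0, 0]], [0, [0, 0, 0], [0, 0, 0]]]'

```text
t: 14.18
tool_pos: [0.4811, -0.2669, 0.0419]
tool_rot: [-2.169, -2.169, 0.112]
contact_force: [2.6, 1.3, 4.0]
opening: 0.011
grip_force: 59.7
```

>>> play_rows --series '[[0, [0, 0, 0.02], [-0.12, 0, 0]], [0, [0, 0, 0], [0, 0, 0]]]'

```text
t: 14.42
tool_pos: [0.4806, -0.2667, 0.0401]
tool_rot: [-2.177, -2.177, 0.095]
contact_force: [3.2, -0.6, 1.1]
opening: 0.011
grip_force: 59.5
```

```bash
python3 st.py
```

```text
t 14.425 tcp [ 0.4806 -0.2667  0.0401] F [ 3.19 -0.65  1.06] M [-0.154 -0.507 -0.047] edge-S [-0.1   0.92 -0.03] pitch 4.97 yaw -0.01 unitmove fwd [ 0.     0.996 -0.087] grip 0.010979869578219165 59.49372589588165
```

>>> play_rows --series '[[0, [0, 0, 0.02], [-0.13, 0, 0]], [0, [0, 0, 0], [0, 0, 0]]]'

```text
t: 14.68
tool_pos: [0.4802, -0.2665, 0.0388]
tool_rot: [-2.186, -2.186, 0.075]
contact_force: [2.7, -1.0, -1.1]
opening: 0.0106
grip_force: 59.2
```

>>> play_rows --series '[[0, [0, 0, 0.02], [-0.12, 0, 0]], [0, [0, 0, 0], [0, 0, 0]]]'

```text
t: 14.92
tool_pos: [0.48, -0.2664, 0.0379]
tool_rot: [-2.195, -2.194, 0.057]
contact_force: [1.7, -1.3, -1.6]
opening: 0.0109
grip_force: 59.2
```

```bash
python3 st.py
```

```text
t 14.925 tcp [ 0.48   -0.2664  0.0379] F [ 1.74 -1.34 -1.56] M [-0.149 -0.324 -0.062] edge-S [ 0.15  1.17 -0.21] pitch 3.03 yaw -0.01 unitmove fwd [ 0.     0.999 -0.053] grip 0.010926570180316977 59.223575592041016
```

>>> play_rows --series '[[0, [0, 0, 0.02], [-0.13, 0, 0]], [0, [0, 0, 0], [0, 0, 0]]]'

```text
t: 15.18
tool_pos: [0.4798, -0.2663, 0.037]
tool_rot: [-2.204, -2.203, 0.038]
contact_force: [-0.2, -1.7, -0.7]
opening: 0.0107
grip_force: 59.3
```

>>> play_rows --series '[[0, [0, 0, 0.02], [-0.12, 0, 0]], [0, [0, 0, 0], [0, 0, 0]]]'

```text
t: 15.42
tool_pos: [0.4797, -0.2663, 0.036]
tool_rot: [-2.212, -2.211, 0.02]
contact_force: [-2.1, 0.2, 0.8]
opening: 0.0107
grip_force: 59.5
```

>>> play_rows --series '[[0, [0, 0, 0.02], [-0.13, 0, 0]], [0, [0, 0, 0], [0, 0, 0]]]'

```text
t: 15.68
tool_pos: [0.4795, -0.2663, 0.035]
tool_rot: [-2.221, -2.22, 0.0]
contact_force: [-4.3, -0.1, 2.2]
opening: 0.0111
grip_force: 59.7
```

```bash
python3 st.py
```

```text
t 15.675 tcp [ 0.4795 -0.2663  0.035 ] F [-4.25 -0.12  2.23] M [-0.065  0.794 -0.102] edge-S [ 0.63  1.28 -0.08] pitch 0.06 yaw -0.01 unitmove fwd [ 0.     1.    -0.001] grip 0.011145052619817101 59.689961671829224
```

>>> play_rows --series '[[0, [0, -0.01, 0.01], [-0.03, 0, 0]], [0, [0, 0, 0], [0, 0, 0]]]'

```text
t: 15.92
tool_pos: [0.4795, -0.2663, 0.0349]
tool_rot: [2.22, 2.22, 0.005]
contact_force: [-4.7, 0.6, 4.5]
opening: 0.011
grip_force: 60.0
```

>>> play_rows --series '[[0, [0, 0, 0.01], [-0.03, 0, 0]], [0, [0, 0, 0], [0, 0, 0]]]'

```text
t: 16.18
tool_pos: [0.4796, -0.2664, 0.0349]
tool_rot: [2.218, 2.218, 0.01]
contact_force: [-6.7, 2.2, 7.1]
opening: 0.0109
grip_force: 60.4
```

```bash
python3 st.py
python3 - <<'E'
from h import *
snap('scene','s4');crop('s4',240,240,400,350,5,'s4c')
E
```

```text
t 16.175 tcp [ 0.4796 -0.2664  0.0349] F [-6.67  2.22  7.08] M [ 0.306  1.179 -0.055] edge-S [0.91 1.26 0.38] pitch -0.44 yaw 0.01 unitmove fwd [-0.     1.     0.008] grip 0.010856254835338546 60.40841460227966
```

View pics/s4c.png

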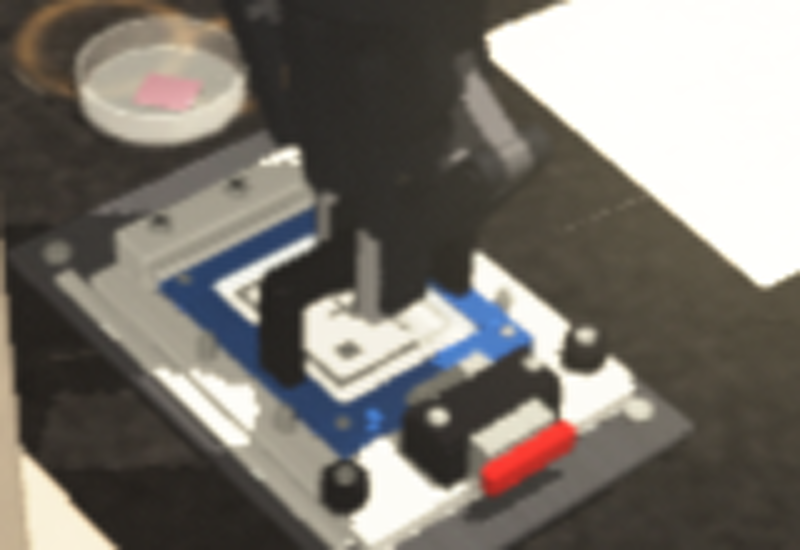

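The picture shows the frame flat between the dowels, front edge under the lip and the catch nose over its rear edge at (450,380). The red tab at (530,460) is back where it was at the start. I'll unload, open, and look again.

>>> play_rows --series '[[0, [0, -0.02, -0.02], [0.06, 0, 0]], [0, [0, 0, 0], [0, 0, 0]], [0.4, [0, 0, 0], [0, 0, 0]], [0.4, [0, 0, 0], [0, 0, 0]], [0.4, [0, 0, 0], [0, 0, 0]], [0.4, [0, 0, 0], [0, 0, 0]]]'

```text
t: 16.98
tool_pos: [0.4789, -0.2666, 0.0354]
tool_rot: [2.221, 2.221, 0.001]
contact_force: [0.0, 1.1, -0.3]
opening: 0.0339
grip_force: 0.0
```

>>> play_rows --series '[[0.4, [0, 0, -0.3], [0, 0, 0]], [0.4, [0, 0, -0.6], [0, 0, 0]], [0.4, [0, 0, -0.9], [0, 0, 0]], [0.4, [0, 0, -0.9], [0, 0, 0]], [0.4, [0, -0.6, -0.7], [0, 0, 0]], [0.4, [0, -0.6, -0.7], [0, 0, 0]], [0.4, [0, 0, 0], [0, 0, 0]]]'

```text
t: 17.85
tool_pos: [0.4192, -0.2679, 0.2457]
tool_rot: [2.217, 2.214, 0.001]
contact_force: [0.2, 0.7, -0.5]
opening: 0.0342
grip_force: 0.0
```

```bash
python3 st.py
python3 - <<'E'
from h import *
d=snap('scene','s5');crop('s5',260,250,390,350,6,'s5c')
for h,n in (((.4793,-.2664,.055),'exp'),):
    for f in ([.06,.038,-.032],[-.036,.038,-.032],[-.036,-.038,-.032],[0,.038,.007],[0,-.038,.007]):
        u,v=proj(d,np.array(h)+f);print(f,round((u-260)*6),round((v-250)*6))
E
```

```text
t 17.85 tcp [ 0.4192 -0.2679  0.2457] F [ 0.15  0.7  -0.49] M [-0.033  0.006  0.007] edge-S [-59.49  -0.53 211.08] pitch -0.4 yaw -0.07 unitmove fwd [0.001 1.    0.007] grip 0.034170220939788054 0.0
[0.06, 0.038, -0.032] 63 268
[-0.036, 0.038, -0.032] 287 472
[-0.036, -0.038, -0.032] 518 341
[0, 0.038, 0.007] 197 275
[0, -0.038, 0.007] 432 154
```

View pics/s5c.png

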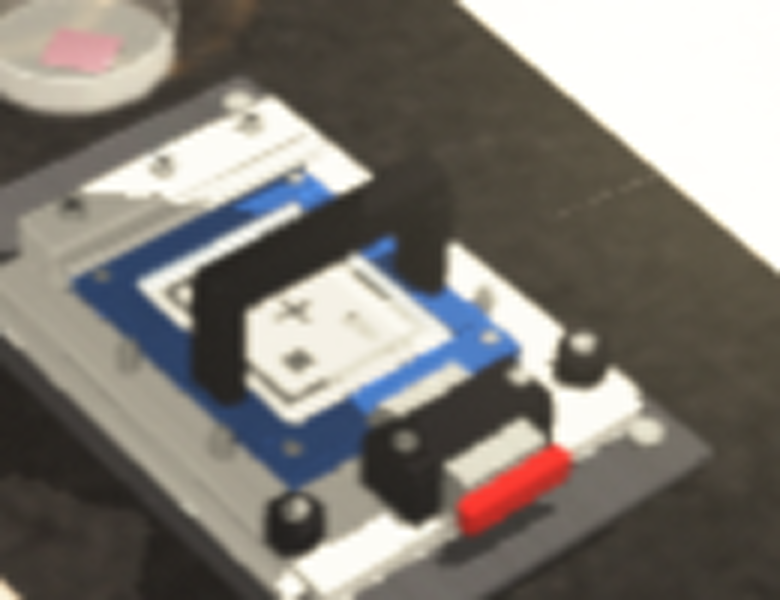

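The frame lies flat and the catch nose sits over its rear edge at (420,390). The gripper is clear.

```bash
python3 -c "
from station import ctrl
print(ctrl.finish_job())"
```

```text
the job is handed in; nothing more can be done
None
```

The photomask is in the jig and handed in at about 18 s: by the last picture the frame is flat under the lip with the catch over its rear edge; I got no verdict back, and measured contact forces stayed below about 10 N.

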